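# Open the spring-lidded stamp box and put the ink pad in its pocket

### The job

Get the loyalty-stamp box ready for use: press its red catch button and steady the sprung lid as it pops up, easing it back gently until it is fully open so that it never flies back against its stop. Then lay the red ink pad, right way up, in the shaped pocket inside, fully down, flat and square, and let go of it. Leave the hand stamp and the counter bell where they stand.

Things in the scene. Friction and masses are not known exactly. Their poses are not given: they have to be found in the camera images.
- stamp_box: Wooden stamp box, fixed; origin: centre of its underside on the worktop. Local x runs from catch (front, -x) to lid hinge (+x), z up. Tray 120 (x) x 118 (y) x 28 mm, with a green lid shell up to 44 mm high. In front, at x -60 to -100 mm, a wooden catch housing 62 mm wide, 30 mm high, carries the red button.
- button_top (a point): Centre of the red catch button's top face (32 mm along box x, 52 along y), at (-86, 0, 58) mm in the box frame. Presses straight down 9 mm on a spring (1 N at first, 4 N fully down, when it still stands 5 mm above the shut lid's top); the lid is let go after about 4 mm. An open gripper's other finger, 40 to 70 mm further along box +x, then hangs just over the lid and can catch it.
- catch_button (a joint): How far the red button is pressed, m: 0 up, 0.009 fully down. It springs back up; a lid that has risen stays free of the catch.
- box_lid (a joint): Lid angle, rad: 0 shut, 1.85 fully open at its stop, leaning back past upright. Lid 120 x 118 x 16 mm, open underneath, 0.12 kg, driven open by a hinge spring: about 1 N at its front edge when shut, 0.3 N near the stop. Let go, it flies open within a third of a second; held back by a finger it follows it. It stays open by itself.
- lid_hinge (a point): Middle of the lid's hinge line, at (61, 0, 28) mm in the box frame; the line runs along box y. The lid's front edge is 120 mm from it; the lid's top face lies 16 mm off the hinge line (above it when shut).
- lid_top (a point): Point on the lid's top face, on its middle line, 91 mm from the hinge and 30 mm from its front edge; it moves with the lid.
- pocket (a point): Centre of the floor of the pocket in the black insert, 18 mm above the worktop; axes as the stamp box's. Pocket 83 (x) x 57 (y) mm, 10 mm deep; over |x| < 20 mm finger notches of the same depth reach out to |y| = 55 mm on both sides. The ink pad's long side goes along x, either way round.
- ink_pad_mid (a point): Centre (half-way up) of the loose ink pad, a flat block with a red top and a black base: 52 mm along its own x, 78 mm along its y, 16 mm high, 0.06 kg, lying flat on the worktop. Its lid does not open. Seated in the pocket, this point is 26 mm above the worktop and the pad's top stands 6 mm above the insert.
- stamp_mid (a point): Centre of the wooden hand stamp (30 x 42 mm, 52 mm high), a bystander standing loose on the worktop.
- bell_mid (a point): Centre of the white counter bell (69 mm across, 50 mm high), a bystander standing loose on the worktop.

How it is judged:
By the outcome, as a careful person would: the job done as asked, in the order asked, and still so for the second after the job is handed in, with the robot touching nothing.
It also fails if it takes over 61 s, if anything falls off the work surface, if the arm or the gripper's body presses on something with over 40 N, if the wrist force passes 120 N, or if a joint passes its speed limit or range.

### The arm

A 6-joint arm with a two-finger parallel gripper is mounted at the origin on a cart in front of the work surface, level with it; the furniture and walls round the work are solid. World frame = base frame: x ahead of the robot, y to its left, z up, the work surface at z = 0. Lengths are in m, angles in rad, forces in N, time in s.
With the tool pointing down it reaches from about 0.325 to 0.85 m from the base axis. Payload 4.4 kg.
Tool frame: the origin (TCP) lies midway between the tips of the shut fingers; the grasp point (between the pads) lies 19 mm behind it; z points along the fingers, y is the line along which they close (so a half turn about z gives the same grasp; the last joint's range is limited). The gripper opens to 94 mm and grips with 3 to 60 N. Pads are 16 mm wide; open, the fingers measure 119 mm over their backs; the gripper's body (75 mm by 177 mm) begins 78 mm behind the grasp point.
Start: joints at [-1.399, 0.207, 1.542, -0, 1.393, -0.15], TCP at [0.182, -0.545, 0.205] pointing down, gripper open.
Joint ranges: [-2.73, 2.73], [-0.86, 2.22], [0.23, 2.46], [-1.11, 4.25], [0.08, 2.63], [-2.82, 2.82]. Speed limits (rad/s): [2.79, 2.79, 3.14, 3.14, 3.14, 3.14].

### API

Orientations are given as a rotation vector (axis times angle).
In Python, from workcell import bot gives the robot as it stands.
- The arm moves only by the tool move_arm, never from a script. Its argument "targets" is a list of rows, each a list of 5 numbers: the shift along the tool's x, y, z in m, then the turn about the tool's z in rad, then the opening in per cent of the stroke, from 0 (shut) to 100 (fully open). A call has 1 to 12 rows; each row shifts and turns the commanded pose from where the row before left it, along the tool's axes as they then stand; what a row does not reach is not made up. A row lasts 1/10 s, in which the tool goes at most 50 mm and 8.59 degrees, less where a joint would pass 70% of its speed; a pose out of reach is approached as far as the arm can. A call with a gripper value outside its range is refused whole. The fingers move at their own pace and stop on an object; "grip_force" is the grip in N (left out, the last holds). Time passes only in rows, so rows that do not move let the fingers close. It gives the time, the measured TCP pose, the force, the opening and the grip force at its end, in the units of the state.
- bot.get_state(): the state, without advancing time (a new reading comes with each control period).
- bot.capture(name): name is "side" or "top"; returns a dict with "color" (400x640x3 uint8, red, green, blue), "range_z" (400x640 float32, m along the optical axis (not along the pixel's ray), 0 where there is no reading), "fx", "fy", "cx", "cy" (pixels), "k1" (the pictures are not rectified: a ray, as slopes to the right and down, at radius r is drawn at 1 + k1 r^2 times it, then the intrinsics apply), "R" (3x3) and "t" (3): a world point X has camera coordinates R X + t. Camera axes: x right, y down, z forward; pixel columns grow to the right and rows downward; lengths in m; the calibration is good to about 2 mm. A picture is of the moment at which its call begins.
- bot.hand_in(): hands the job in; it is judged then, once.
Trained networks look in a picture, given as the dict that the camera call returned (one of the last four; its "shot" number tells which), for a name from the list of things; names that differ only in an ending like _2 or _b are one class to them, and where a whole thing is asked for, a point or a joint stands for the part that bears it (a point fixed in the world has none). Each returns a list of dicts, best first, with "confidence" (0 to 1); they miss things now and then, are a little off and sometimes report something else, mostly with a low value. They report only what shows in the picture. A call takes as long as a camera call.
- bot.cut_out(label, picture): "region" (400x640 bool, what is visible of it) and "uv" ([column, row] in pixels, amid what is visible of it).
- bot.spot_point(label, picture): "uv" ([column, row] in pixels: a listed point, or the origin of a listed thing).
The state is a dict: "time_s": time; "qpos": joint angles; "qvel": joint speeds; "tau": joint torques, N m; "position": TCP position; "tcp_rot": TCP orientation; "force": force on the tool from outside, world axes, zero at the start; "wrist_torque": the same for the moment, N m; "finger_gap": finger opening in m; "grip_force": force on a finger pad.
Only numpy, scipy, OpenCV 4.12 (cv2) and the standard library are available. Lean on these libraries where they do the work, as an engineer would, in place of code of your own. Each camera call takes 0.05 s, during which the arm holds its last target. There are 200 camera calls.

## Working session

There is one attempt and no reset: what is moved stays moved. The work goes in short steps, Python scripts to look and compute and a tool call to move; the robot and the scene stay as the last step left them, time stands still between calls to the robot, and variables do not carry over. Pictures are saved under pics/ and viewed, at most 12 in all, crops included, and the job is handed in when it is done.

Besides the shell and the picture viewer there is one more tool, called after ">>>" as a command line: name --pt "numbers of a row" for each row, then --argument value for the rest. move_arm: Moves the arm, as the interface text tells. Its arguments: {"type":"object","properties":{"targets":{"type":"array"},"grip_force":{"type":"number"}},"required":["targets"]}

```bash
mkdir -p pics; cat > h.py <<'E'
import numpy as np, cv2
from workcell import bot
def ray(p,uv):
    d=np.array([(uv[0]-p['cx'])/p['fx'],(uv[1]-p['cy'])/p['fy']]);u=d.copy()
    for _ in range(20): u=d/(1+p['k1']*(u@u))
    return np.array([u[0],u[1],1.])
def at_z(p,uv,z):
    R,t=np.array(p['R']),np.array(p['t']);c=-R.T@t;d=R.T@ray(p,uv);return c+d*(z-c[2])/d[2]
def cloud(p,reg):
    R,t=np.array(p['R']),np.array(p['t'])
    v,u=np.nonzero(reg&(p['range_z']>0))
    d=np.stack([(u-p['cx'])/p['fx'],(v-p['cy'])/p['fy']],1);w=d.copy()
    for _ in range(20): w=d/(1+p['k1']*(w**2).sum(1,keepdims=True))
    z=p['range_z'][v,u][:,None]
    return (np.hstack([w*z,z])-t)@R
def save(p,n): cv2.imwrite('pics/'+n+'.png',cv2.cvtColor(p['color'],cv2.COLOR_RGB2BGR))
def rect(P):
    return cv2.minAreaRect((P[:,:2]*1000).astype(np.float32))
E
python3 - <<'E'
from h import *
np.set_printoptions(precision=4,suppress=True)
s=bot.get_state();print(s['time_s'],s['position'],s['tcp_rot'],s['force'])
for n in('top','side'):
    p=bot.capture(n);save(p,n+'1')
    print(n,'cam',-np.array(p['R']).T@p['t'])
    for l in('stamp_box','catch_button','box_lid','ink_pad_mid','stamp_mid','bell_mid'):
        for r in bot.cut_out(l,p)[:2]:
            P=cloud(p,r['region']); 
            if len(P)<10: continue
            zt=np.percentile(P[:,2],90);T=P[abs(P[:,2]-zt)<.004]
            print(l,round(r['confidence'],2),np.round(r['uv']),len(P),'zt',round(zt,4),'med',np.median(T,0),'rect',rect(T))
    for l in('stamp_box','button_top','lid_hinge','lid_top','ink_pad_mid'):
        z=dict(stamp_box=0,button_top=.058,lid_hinge=.028,lid_top=.044,ink_pad_mid=.008)[l]
        for r in bot.spot_point(l,p)[:1]: print(' pt',l,round(r['confidence'],2),r['uv'],at_z(p,r['uv'],z))
E
```

```text
0.0 [ 0.1817 -0.5447  0.2043] [-3.0988 -0.5029  0.0001] [-0.308   0.4359 -0.5591]
top cam [0.2916 0.0654 1.0131]
stamp_box 0.86 [406. 200.] 1467 zt 0.0535 med [ 0.4296 -0.171   0.0561] rect ((433.94207763671875, -191.88336181640625), (35.689754486083984, 76.57801055908203), 4.554038047790527)
catch_button 0.58 [386. 201.] 167 zt 0.0594 med [ 0.4295 -0.1711  0.0573] rect ((431.3016662597656, -170.11122131347656), (31.67784881591797, 31.896677017211914), 9.911437034606934)
box_lid 0.62 [413. 201.] 1134 zt 0.046 med [ 0.4286 -0.2497  0.0441] rect ((432.0463562011719, -255.78907775878906), (75.10822296142578, 118.94332122802734), 8.137213706970215)
ink_pad_mid 0.79 [304. 200.] 464 zt 0.0173 med [0.4245 0.0296 0.0155] rect ((429.71258544921875, 24.178531646728516), (51.29643630981445, 77.11103057861328), 32.637577056884766)
stamp_mid 0.55 [230. 193.] 165 zt 0.0497 med [0.4349 0.2397 0.0496] rect ((433.61907958984375, 240.88467407226562), (20.263288497924805, 12.792933464050293), 79.35009765625)
 pt stamp_box 0.92 [408.7, 194.7] [ 0.4519 -0.2491  0.    ]
 pt button_top 0.74 [385.7, 194.7] 
[... 1433 characters left out ...]
991394042969, 32.384220123291016), 10.43715763092041)
stamp_mid 0.86 [273. 265.] 272 zt 0.0492 med [0.4345 0.2441 0.0493] rect ((435.3988342285156, 242.06532287597656), (20.28586196899414, 16.136022567749023), 62.39371109008789)
bell_mid 0.64 [241. 277.] 649 zt 0.0386 med [0.4546 0.326  0.0377] rect ((459.20269775390625, 321.6148986816406), (41.579261779785156, 41.431495666503906), 38.12871170043945)
 pt stamp_box 0.9 [360.8, 193.8] [ 0.4552 -0.2515  0.    ]
 pt button_top 0.53 [359.4, 184.7] [ 0.4334 -0.1949  0.058 ]
 pt lid_hinge 0.65 [365.7, 178.6] [ 0.4719 -0.3211  0.028 ]
 pt lid_top 0.64 [358.7, 183.5] [ 0.4551 -0.2334  0.044 ]
 pt ink_pad_mid 0.55 [323.1, 227.4] [0.4339 0.0222 0.008 ]
```

View pics/top1.png

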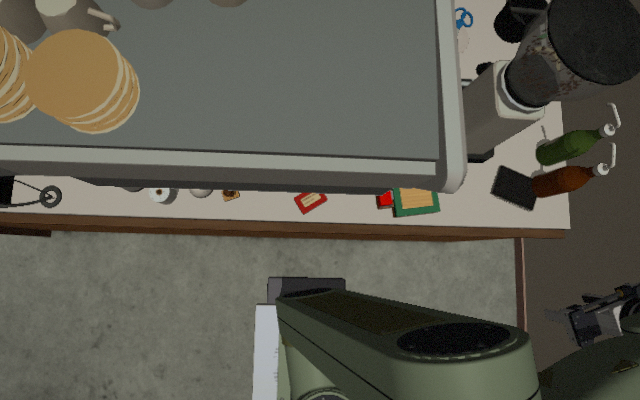

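View pics/side1.png

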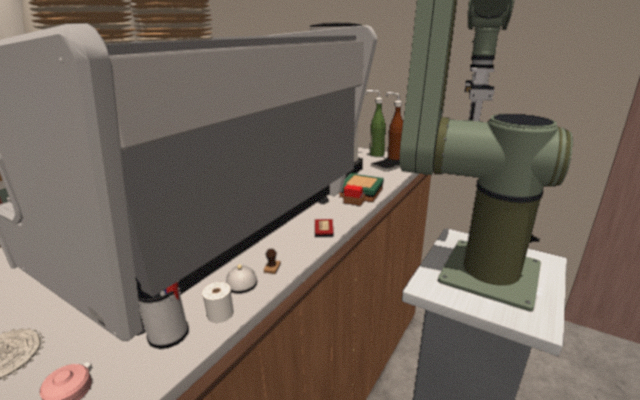

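The top view shows the box at (410,200) with its button at (386,200), the pad at (311,203), and the coffee machine overhanging behind them. The side view agrees: box at (363,187), pad at (323,227). Box +x heads about -82°. Next I check the machine and bottle clearances.

```bash
python3 - <<'E'
from h import *
np.set_printoptions(precision=3,suppress=True)
A=[]
for n in('top','side'):
    p=bot.capture(n);A.append(cloud(p,np.ones((400,640),bool)))
for n,P in zip(('top','side'),A):
    print(n)
    for y in np.arange(-.60,.2,.08):
        r=[]
        for z0,z1 in((.07,.12),(.12,.17),(.17,.25),(.25,.35),(.35,.5)):
            m=(abs(P[:,1]-y)<.04)&(P[:,2]>z0)&(P[:,2]<z1)&(P[:,0]>.3)
            r.append(round(float(np.percentile(P[m,0],2)),3) if m.sum()>8 else None)
        print(round(y,2),r)
E
```

```text
top
-0.6 [0.457, 0.459, 0.471, 0.485, None]
-0.52 [0.933, None, None, None, None]
-0.44 [0.567, 0.567, 0.569, 0.572, 0.553]
-0.36 [0.567, 0.567, 0.569, 0.573, 0.554]
-0.28 [None, None, None, None, 0.609]
-0.2 [None, None, None, None, 0.382]
-0.12 [None, 0.427, 0.427, None, 0.394]
-0.04 [None, 0.428, 0.427, None, 0.405]
0.04 [None, 0.427, 0.427, None, 0.405]
0.12 [None, 0.427, 0.427, None, 0.405]
side
-0.6 [0.464, 0.463, 0.471, 0.485, None]
-0.52 [None, None, None, None, None]
-0.44 [0.567, 0.569, None, None, None]
-0.36 [None, None, None, None, None]
-0.28 [None, None, None, None, None]
-0.2 [None, None, 0.434, 0.412, 0.381]
-0.12 [0.47, 0.428, 0.428, 0.414, 0.384]
-0.04 [None, 0.428, 0.428, 0.428, 0.405]
0.04 [None, 0.428, 0.428, 0.427, 0.405]
0.12 [None, 0.428, 0.428, 0.427, 0.405]
```

```bash
python3 - <<'E'
from h import *
A=np.vstack([cloud(bot.capture(n),np.ones((400,640),bool)) for n in('top','side')])
A=A[A[:,0]>.3]
# x-z occupancy, three y slabs stacked, and x-y plan; plus table of min z
for lo,hi in((-.32,-.26),(-.26,-.22),(-.22,-.19),(-.19,-.15),(-.15,-.1),(-.05,.1)):
    P=A[(A[:,1]>lo)&(A[:,1]<hi)&(A[:,2]>.065)]
    print(lo,hi,len(P))
    for x in np.arange(.36,.56,.02):
        Q=P[(P[:,0]>=x)&(P[:,0]<x+.02)]
        if len(Q)>3: print('  x%.2f'%x,len(Q),'z',np.percentile(Q[:,2],[1,10,50,99]).round(3), 'y',Q[:,1].min().round(3))
E
python3 - <<'E'
import cv2
a=cv2.imread('pics/side1.png')[60:260,220:480];b=cv2.imread('pics/top1.png')[120:260,280:480]
a=cv2.resize(a,None,fx=3,fy=3);cv2.imwrite('pics/s1c.png',a[:, :780])
E
```

```text
-0.32 -0.26 1288
-0.26 -0.22 0
-0.22 -0.19 0
-0.19 -0.15 3350
  x0.38 390 z [0.406 0.433 0.494 0.513] y -0.18
  x0.40 330 z [0.317 0.344 0.513 0.518] y -0.179
  x0.42 300 z [0.235 0.266 0.513 0.516] y -0.179
  x0.44 214 z [0.26  0.504 0.512 0.515] y -0.179
  x0.46 234 z [0.068 0.097 0.511 0.514] y -0.18
  x0.48 203 z [0.499 0.503 0.509 0.512] y -0.179
  x0.50 201 z [0.496 0.501 0.508 0.511] y -0.18
  x0.52 196 z [0.495 0.5   0.507 0.51 ] y -0.18
  x0.54 188 z [0.494 0.499 0.506 0.508] y -0.181
  x0.56 188 z [0.492 0.498 0.504 0.507] y -0.18
-0.15 -0.1 9219
  x0.38 449 z [0.41  0.434 0.478 0.511] y -0.15
  x0.40 1498 z [0.346 0.388 0.46  0.515] y -0.15
  x0.42 1561 z [0.132 0.174 0.351 0.513] y -0.15
  x0.44 566 z [0.487 0.492 0.494 0.513] y -0.15
  x0.46 559 z [0.079 0.492 0.494 0.511] y -0.15
  x0.48 549 z [0.068 0.491 0.494 0.51 ] y -0.15
  x0.50 498 z [0.485 0.492 0.494 0.509] y -0.15
  x0.52 486 z [0.488 0.492 0.494 0.508] y -0.15
  x0.54 470 z [0.486 0.492 0.494 0.507] y -0.15
  x0.56 443 z [0.486 0.492 0.494 0.505] y -0.15
-0.05 0.1 24317
  x0.40 4087 z [0.373 0.388 0.447 0.482] y -0.05
  x0.42 5414 z [0.132 0.164 0.306 0.495] y -0.05
  x0.44 1414 z [0.491 0.492 0.493 0.496] y -0.05
  x0.46 1377 z [0.491 0.492 0.493 0.496] y -0.05
  x0.48 1353 z [0.491 0.492 0.493 0.496] y -0.05
  x0.50 1334 z [0.491 0.492 0.494 0.496] y -0.05
  x0.52 1298 z [0.492 0.492 0.493 0.496] y -0.05
  x0.54 1269 z [0.491 0.492 0.493 0.496] y -0.049
  x0.56 1260 z [0.491 0.492 0.493 0.496] y -0.049
```

View pics/s1c.png

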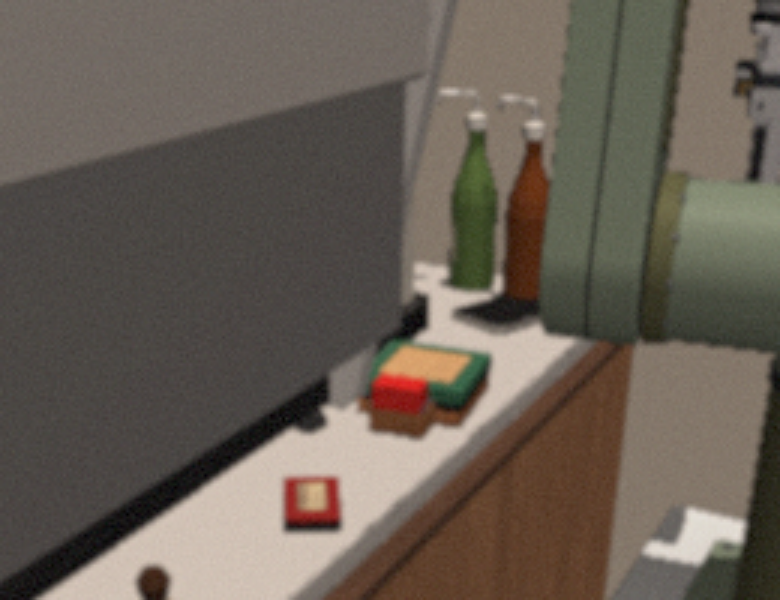

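The front of the machine overhangs the pad and the button, so I measure its profile and the gripper body precisely.

```bash
python3 - <<'E'
from h import *
pt,ps=bot.capture('top'),bot.capture('side')
A=np.vstack([cloud(p,np.ones((400,640),bool)) for p in(pt,ps)])
for y0 in(-.19,-.18,-.17,-.16,-.15,-.14,-.10,0,.05):
    print('y',y0,end=': ')
    for z in (.005,.03,.06,.08,.10,.12,.14,.16,.2,.24,.3,.36,.4,.45):
        m=(A[:,1]>=y0)&(A[:,1]<y0+.01)&(abs(A[:,2]-z)<.01)&(A[:,0]>.33)
        if m.sum()>2: print('z%.2f:%.3f-%.3f(%d)'%(z,A[m,0].min(),A[m,0].max(),m.sum()),end=' ')
    print()
# gripper body
s=bot.get_state();t=np.array(s['position']);d=np.deg2rad(-71.6)
ty=np.array([np.cos(d),np.sin(d)]);tx=np.array([-ty[1],ty[0]])
for h in np.arange(0,.42,.03):
    m=(abs(A[:,2]-t[2]-h)<.015)&(np.hypot(*(A[:,:2]-t[:2]).T)<.16)
    if m.sum()>5:
        q=A[m,:2]-t[:2];print('h%.2f n%d tx %.3f %.3f ty %.3f %.3f'%(h,m.sum(),*np.percentile(q@tx,[2,98]),*np.percentile(q@ty,[2,98])))
m=(abs(A[:,2])<.006)&(A[:,1]>-.4)&(A[:,1]<.2)&(A[:,0]>.25)
print('table near edge',np.percentile(A[m,0],[.5,2,99]))
E
```

```text
y -0.19: z0.01:0.369-0.539(110) z0.03:0.412-0.498(28) z0.06:0.416-0.453(35) 
y -0.18: z0.01:0.371-0.545(106) z0.03:0.410-0.419(15) z0.06:0.416-0.468(72) 
y -0.17: z0.01:0.371-0.533(100) z0.03:0.409-0.483(21) z0.06:0.414-0.481(71) z0.08:0.470-0.478(7) z0.10:0.469-0.471(3) z0.24:0.434-0.438(5) z0.30:0.421-0.425(9) z0.36:0.407-0.412(10) z0.40:0.397-0.403(10) z0.45:0.386-0.390(12) 
y -0.16: z0.01:0.370-0.524(221) z0.03:0.411-0.492(102) z0.06:0.413-0.480(82) z0.08:0.471-0.476(7) z0.24:0.435-0.438(8) z0.30:0.420-0.426(12) z0.36:0.407-0.412(10) z0.40:0.398-0.404(14) z0.45:0.386-0.390(13) 
y -0.15: z0.01:0.370-0.518(183) z0.03:0.446-0.519(51) z0.06:0.446-0.513(67) z0.08:0.473-0.500(34) z0.10:0.470-0.472(4) z0.14:0.428-0.431(8) z0.16:0.428-0.431(7) z0.20:0.428-0.431(5) z0.30:0.420-0.430(25) z0.36:0.407-0.431(55) z0.40:0.398-0.408(45) z0.45:0.386-0.409(126) 
y -0.14: z0.01:0.370-0.520(164) z0.03:0.512-0.513(4) z0.06:0.510-0.515(7) z0.14:0.428-0.431(15) z0.16:0.428-0.432(15) z0.20:0.427-0.431(20) z0.24:0.427-0.431(15) z0.30:0.427-0.431(12) z0.36:0.428-0.431(10) z0.40:0.404-0.407(24) z0.45:0.405
[... 651 characters left out ...]
20:0.428-0.431(27) z0.24:0.427-0.431(21) z0.30:0.428-0.430(17) z0.36:0.412-0.431(16) z0.40:0.405-0.409(35) z0.45:0.405-0.409(44) 
h0.00 n88 tx -0.008 0.011 ty -0.061 0.057
h0.03 n245 tx -0.008 0.011 ty -0.061 0.057
h0.06 n209 tx -0.009 0.010 ty -0.062 0.056
h0.09 n254 tx -0.031 0.034 ty -0.083 0.073
h0.12 n1013 tx -0.031 0.034 ty -0.090 0.075
h0.15 n1523 tx -0.029 0.032 ty -0.089 0.061
h0.18 n688 tx -0.025 0.036 ty -0.043 0.002
h0.21 n409 tx -0.028 0.036 ty -0.037 0.002
h0.24 n236 tx -0.031 0.033 ty -0.038 -0.002
h0.27 n248 tx -0.031 0.035 ty -0.038 0.019
h0.30 n333 tx -0.045 0.059 ty -0.063 -0.003
h0.33 n384 tx -0.037 0.077 ty -0.157 -0.013
table near edge [0.36945323 0.37064231 0.53990764]
```

>>> move_arm --pt "0 0 0 0.0908 53" --pt "0 0 0 0.0908 53" --pt "0.0195 -0.032 0.008 0 53" --pt "0.0195 -0.032 0.008 0 53" --pt "0.0195 -0.032 0.008 0 53" --pt "0.0195 -0.032 0.008 0 53" --pt "0.0195 -0.032 0.008 0 53" --pt "0.0195 -0.032 0.008 0 53" --pt "0.0195 -0.032 0.008 0 53" --pt "0.0195 -0.032 0.008 0 53" --pt "0.0195 -0.032 0.008 0 53" --pt "0.0195 -0.032 0.008 0 53"

```text
time_s: 2.7
position: [0.3307, -0.2001, 0.1255]
tcp_rot: [3.133, 0.219, 0.001]
force: [0.9, 0.1, 0.1]
finger_gap: 0.0498
grip_force: 0.0
```

>>> move_arm --pt "0 0 0.025 0 53" --pt "0 0 0.025 0 53" --pt "0.003 0 0 0 53" --pt "0.003 0 0 0 53" --pt "0.003 0 0 0 53" --pt "0.003 0 0 0 53" --pt "0.003 0 0 0 53"

```text
time_s: 3.4
position: [0.346, -0.2001, 0.0765]
tcp_rot: [3.132, 0.219, 0.002]
force: [1.4, 0.8, -0.5]
finger_gap: 0.05
grip_force: 0.0
```

```bash
python3 - <<'E'
from h import *
np.set_printoptions(precision=3,suppress=True)
s=bot.get_state();print(s['time_s'],s['position'],s['force'],s['tau'],s['qpos'])
p=bot.capture('side');save(p,'s2');A=cloud(p,np.ones((400,640),bool))
cv2.imwrite('pics/s2c.png',cv2.resize(cv2.imread('pics/s2.png')[0:250,240:560],None,fx=2.4,fy=2.4))
E
```

```text
3.4 [ 0.346 -0.2    0.076] [ 1.396  0.788 -0.52 ] [ -0.232 -23.14  -23.417   0.061  -0.04   -0.049] [-0.742 -0.013  2.077  0.     1.076  0.689]
```

View pics/s2c.png

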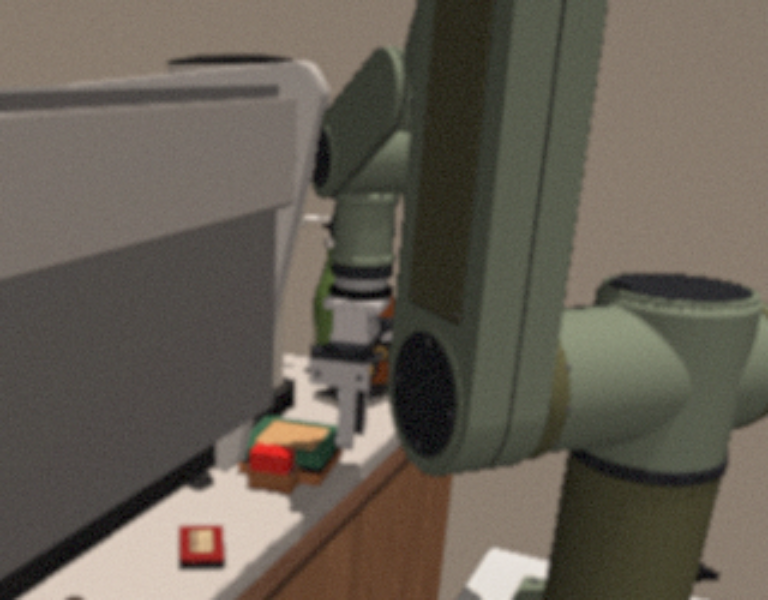

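The wrist (crop 355,130) stands right beside the machine's end panel (310,110), and the fingers (350,400) are just on the near side of the box. I creep forward, watching the torques, to find out whether the overhang really blocks the way.

>>> move_arm --pt "0.003 0 0 0 53" --pt "0.003 0 0 0 53" --pt "0.003 0 0 0 53"

```text
time_s: 3.75
position: [0.3542, -0.198, 0.0755]
tcp_rot: [3.134, 0.22, 0.0]
force: [0.0, -0.9, -0.1]
finger_gap: 0.0501
grip_force: 0.0
```

```bash
cat > st.py <<'E'
from h import *
np.set_printoptions(precision=4,suppress=True)
s=bot.get_state();print(s['time_s'],np.array(s['position']),np.array(s['force']),np.array(s['tau']),np.array(s['qpos']))
E
python3 st.py
```

```text
3.75 [ 0.3542 -0.198   0.0755] [ 0.0177 -0.9419 -0.0927] [ -0.2378 -23.8882 -23.3664   0.0591  -0.0355  -0.0475] [-0.7238  0.0039  2.0625  0.      1.0751  0.7069]
```

>>> move_arm --pt "0.003 0 0 0 53" --pt "0.003 0 0 0 53" --pt "0.003 0 0 0 53" --pt "0.003 0 0 0 53"

```text
time_s: 4.15
position: [0.3661, -0.1963, 0.0754]
tcp_rot: [-3.134, -0.22, 0.0]
force: [-0.2, 0.4, -0.9]
finger_gap: 0.0503
grip_force: 0.0
```

```bash
python3 st.py
```

```text
4.15 [ 0.3661 -0.1963  0.0754] [-0.2244  0.3847 -0.9046] [ -0.212  -24.7855 -23.3495   0.059   -0.0375  -0.0453] [-0.7012  0.0255  2.0408  0.      1.0755  0.7294]
```

>>> move_arm --pt "0.003 0 0 0 53" --pt "0.003 0 0 0 53" --pt "0.003 0 0 0 53"

```text
time_s: 4.45
position: [0.375, -0.195, 0.0754]
tcp_rot: [-3.134, -0.22, 0.0]
force: [0.2, 0.3, 0.2]
finger_gap: 0.0496
grip_force: 0.0
```

```bash
python3 st.py
```

```text
4.45 [ 0.375  -0.195   0.0754] [0.2047 0.3341 0.2338] [ -0.2035 -25.4854 -23.3617   0.0585  -0.0396  -0.0439] [-0.6849  0.0414  2.0242 -0.      1.0761  0.7456]
```

>>> move_arm --pt "0.003 0 0 0 53" --pt "0.003 0 0 0 53" --pt "0.003 0 0 0 53"

```text
time_s: 4.75
position: [0.3839, -0.1938, 0.0754]
tcp_rot: [-3.134, -0.22, 0.0]
force: [-0.7, -1.3, -0.9]
finger_gap: 0.0497
grip_force: 0.0
```

```bash
python3 - <<'E'
exec(open('st.py').read())
p=bot.capture('side');save(p,'s3')
cv2.imwrite('pics/s3c.png',cv2.resize(cv2.imread('pics/s3.png')[0:250,280:480],None,fx=2.4,fy=2.4))
E
```

```text
4.75 [ 0.3839 -0.1938  0.0754] [-0.6612 -1.3329 -0.8568] [ -0.1967 -26.1932 -23.3793   0.058   -0.0415  -0.0425] [-0.6693  0.0573  2.0074 -0.      1.077   0.7613]
```

View pics/s3c.png

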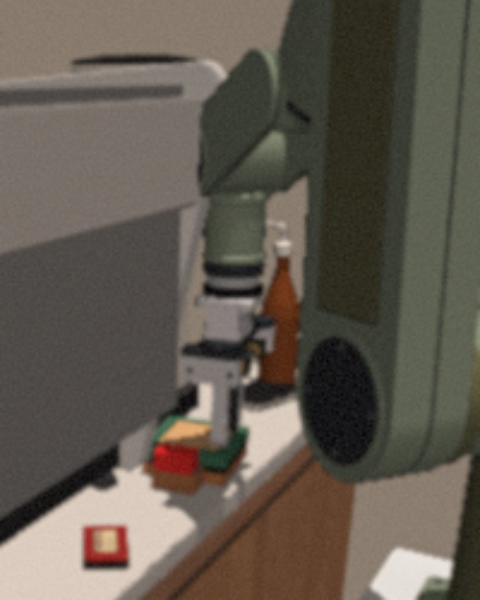

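The wrist (crop 235,150) already overlaps the panel's edge (205,150) in the picture, yet the torques show no contact. I go on in small steps.

>>> move_arm --pt "0.003 0 0 0 53" --pt "0.003 0 0 0 53" --pt "0.003 0 0 0 53"

```text
time_s: 5.1
position: [0.3928, -0.1926, 0.0755]
tcp_rot: [-3.134, -0.22, -0.0]
force: [0.7, 0.1, -0.2]
finger_gap: 0.0497
grip_force: 0.0
```

```bash
python3 st.py
```

```text
5.1 [ 0.3928 -0.1926  0.0755] [ 0.6916  0.1291 -0.2488] [ -0.1966 -26.9022 -23.3829   0.057   -0.0417  -0.0412] [-0.6541  0.0731  1.9904  0.      1.0781  0.7766]
```

>>> move_arm --pt "0.003 0 0 0 53" --pt "0.003 0 0 0 53" --pt "0.003 0 0 0 53"

```text
time_s: 5.4
position: [0.4018, -0.1913, 0.0755]
tcp_rot: [3.134, 0.22, 0.0]
force: [-0.4, -0.3, -0.6]
finger_gap: 0.0499
grip_force: 0.0
```

```bash
python3 st.py
```

```text
5.4 [ 0.4018 -0.1913  0.0755] [-0.3823 -0.2523 -0.6048] [ -0.1867 -27.6172 -23.4289   0.0569  -0.045   -0.0398] [-0.6393  0.0889  1.9731  0.      1.0796  0.7913]
```

>>> move_arm --pt "0.002 0 0 0 53" --pt "0.002 0 0 0 53" --pt "0.002 0 0 0 53"

```text
time_s: 5.7
position: [0.4076, -0.1904, 0.0754]
tcp_rot: [-3.134, -0.22, 0.0]
force: [-0.6, 0.8, -0.4]
finger_gap: 0.0497
grip_force: 0.0
```

```bash
python3 st.py
```

```text
5.7 [ 0.4076 -0.1904  0.0754] [-0.6437  0.7858 -0.3786] [ -0.1126 -28.0072 -23.5063   0.0566  -0.0457  -0.026 ] [-0.6299  0.0992  1.9617 -0.      1.0807  0.8007]
```

>>> move_arm --pt "0.002 0 0 0 53" --pt "0.002 0 0 0 53"

```text
time_s: 5.9
position: [0.4116, -0.1899, 0.0755]
tcp_rot: [3.134, 0.22, -0.0]
force: [0.1, 0.1, 0.0]
finger_gap: 0.0498
grip_force: 0.0
```

```bash
python3 st.py
```

```text
5.9 [ 0.4116 -0.1899  0.0755] [0.0911 0.1306 0.0349] [ -0.1173 -28.3269 -23.5067   0.0559  -0.0452  -0.0256] [-0.6237  0.1062  1.9539 -0.      1.0816  0.807 ]
```

>>> move_arm --pt "0.002 0 0 0 53" --pt "0.002 0 0 0 53" --pt "0.002 0 0 0 53"

```text
time_s: 6.2
position: [0.4175, -0.1891, 0.0754]
tcp_rot: [-3.134, -0.22, 0.0]
force: [-0.1, -0.1, 0.6]
finger_gap: 0.0495
grip_force: 0.0
```

```bash
python3 st.py
```

```text
6.2 [ 0.4175 -0.1891  0.0754] [-0.1304 -0.1257  0.5514] [ -0.1188 -28.8093 -23.532    0.0555  -0.0462  -0.0251] [-0.6144  0.1167  1.9421 -0.      1.0829  0.8162]
```

No contact even with the body well inside the machine's visible outline, so it does not block the arm. I move over the button.

>>> move_arm --pt "0.004 0.003 0 0 53" --pt "0.004 0.003 0 0 53" --pt "0.004 0.003 0 0 53" --pt "0 0 0.006 0 53" --pt "0 0 0.006 0 53"

```text
time_s: 6.7
position: [0.4306, -0.1965, 0.063]
tcp_rot: [3.134, 0.22, 0.0]
force: [-0.9, -0.5, 0.3]
finger_gap: 0.0499
grip_force: 0.0
```

```bash
python3 - <<'E'
exec(open('st.py').read())
p=bot.capture('side');save(p,'s4')
cv2.imwrite('pics/s4c.png',cv2.resize(cv2.imread('pics/s4.png')[80:240,300:460],None,fx=3.7,fy=3.7,interpolation=cv2.INTER_CUBIC))
E
```

```text
6.7 [ 0.4306 -0.1965  0.063 ] [-0.8695 -0.4838  0.3386] [ -0.0178 -31.0514 -23.7072   0.056    0.0317   0.0013] [-0.6112  0.1671  1.9149  0.      1.0595  0.8195]
```

View pics/s4c.png

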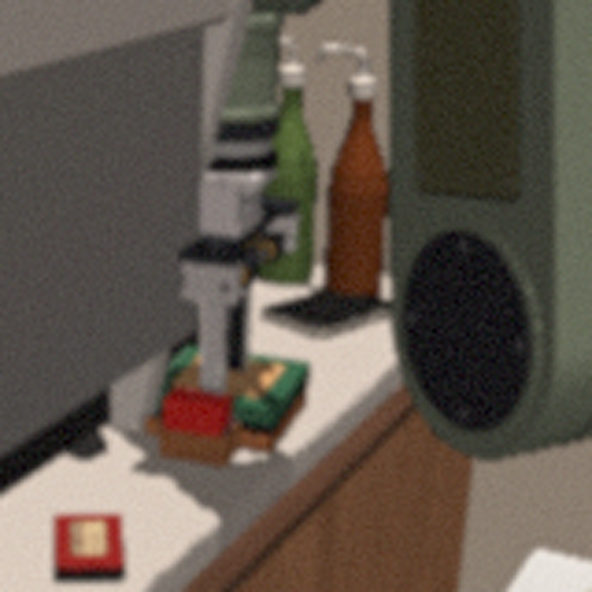

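Finger 1 (crop 212,388) hangs over the button's top (200,400) and finger 2 hangs over the lid. I press.

>>> move_arm --pt "0 0 0.004 0 53" --pt "0 0 0.003 0 53" --pt "0 0 0.003 0 53" --pt "0 0 0.0025 0 53" --pt "0 0 0 0 53" --pt "0 0 0 0 53"

```text
time_s: 7.35
position: [0.4302, -0.1961, 0.0511]
tcp_rot: [-3.133, -0.22, 0.001]
force: [-2.6, 1.3, 5.0]
finger_gap: 0.0496
grip_force: 2.1
```

```bash
python3 st.py
```

```text
7.35 [ 0.4302 -0.1961  0.0511] [-2.6307  1.2729  5.0099] [ -0.1839 -29.3228 -22.87     0.111   -1.0043   0.0507] [-0.611   0.1866  1.9224 -0.0001  1.0333  0.8195]
```

```bash
python3 - <<'E'
import numpy as np
th=np.r_[np.arange(.078,1.57,.0622),1.57];F=np.c_[-94.4*np.cos(th)+16*np.sin(th),94.4*np.sin(th)+16*np.cos(th)]
D=np.diff(F,axis=0);print(len(D));print([[0,round(a/1000,4),round(-b/1000,4),0,53] for a,b in D])
E
```

```text
24
[[0, np.float64(0.0016), np.float64(-0.0057), 0, 53], [0, np.float64(0.002), np.float64(-0.0056), 0, 53], [0, np.float64(0.0023), np.float64(-0.0055), 0, 53], [0, np.float64(0.0027), np.float64(-0.0053), 0, 53], [0, np.float64(0.003), np.float64(-0.0052), 0, 53], [0, np.float64(0.0033), np.float64(-0.005), 0, 53], [0, np.float64(0.0036), np.float64(-0.0047), 0, 53], [0, np.float64(0.0039), np.float64(-0.0045), 0, 53], [0, np.float64(0.0042), np.float64(-0.0043), 0, 53], [0, np.float64(0.0044), np.float64(-0.004), 0, 53], [0, np.float64(0.0047), np.float64(-0.0037), 0, 53], [0, np.float64(0.0049), np.float64(-0.0034), 0, 53], [0, np.float64(0.0051), np.float64(-0.0031), 0, 53], [0, np.float64(0.0053), np.float64(-0.0028), 0, 53], [0, np.float64(0.0054), np.float64(-0.0024), 0, 53], [0, np.float64(0.0056), np.float64(-0.0021), 0, 53], [0, np.float64(0.0057), np.float64(-0.0018), 0, 53], [0, np.float64(0.0058), np.float64(-0.0014), 0, 53], [0, np.float64(0.0059), np.float64(-0.001), 0, 53], [0, np.float64(0.0059), np.float64(-0.0007), 0, 53], [0, np.float64(0.0059), np.float64(-0.0003), 0, 53], [0, np.float64(0.006), np.float64(0.0001), 0, 53], [0, np.float64(0.0059), np.float64(0.0004), 0, 53], [0, np.float64(0.0058), np.float64(0.0008), 0, 53]]
```

>>> move_arm --pt "0 0.0016 -0.0057 0 53" --pt "0 0.002 -0.0056 0 53" --pt "0 0.0023 -0.0055 0 53" --pt "0 0.0027 -0.0053 0 53"

```text
time_s: 7.75
position: [0.4321, -0.2054, 0.0738]
tcp_rot: [3.133, 0.22, 0.001]
force: [-0.1, 0.9, 1.3]
finger_gap: 0.05
grip_force: 0.5
```

```bash
python3 - <<'E'
exec(open('st.py').read())
p=bot.capture('side');save(p,'s5')
cv2.imwrite('pics/s5c.png',cv2.resize(cv2.imread('pics/s5.png')[100:220,320:440],None,fx=4,fy=4,interpolation=cv2.INTER_CUBIC))
E
```

```text
7.75 [ 0.4321 -0.2054  0.0738] [-0.0742  0.8749  1.3497] [  0.061  -29.8543 -23.2653   0.0022  -0.2701   0.0336] [-0.6248  0.1593  1.8968 -0.      1.0842  0.8058]
```

View pics/s5c.png

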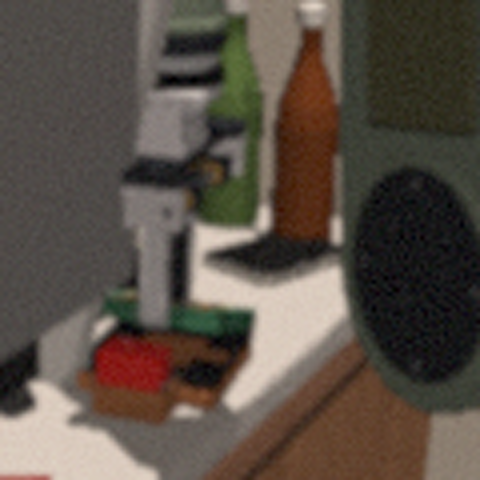

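The lid (crop 180,310) has risen and rests against finger 2, with a reaction of about 1 N; the button at (133,365) is back up. I keep following the arc.

>>> move_arm --pt "0 0.003 -0.0052 0 53" --pt "0 0.0033 -0.005 0 53" --pt "0 0.0036 -0.0047 0 53" --pt "0 0.0039 -0.0045 0 53" --pt "0 0.0042 -0.0043 0 53" --pt "0 0.0044 -0.004 0 53" --pt "0 0.0047 -0.0037 0 53" --pt "0 0.0049 -0.0034 0 53" --pt "0 0.0051 -0.0031 0 53" --pt "0 0.0053 -0.0028 0 53"

```text
time_s: 8.8
position: [0.4376, -0.2473, 0.114]
tcp_rot: [3.134, 0.22, -0.0]
force: [0.2, -0.3, 0.2]
finger_gap: 0.0501
grip_force: 0.4
```

>>> move_arm --pt "0 0.0054 -0.0024 0 53" --pt "0 0.0056 -0.0021 0 53" --pt "0 0.0057 -0.0018 0 53" --pt "0 0.0058 -0.0014 0 53" --pt "0 0.0059 -0.001 0 53" --pt "0 0.0059 -0.0007 0 53" --pt "0 0.0059 -0.0003 0 53" --pt "0 0.006 0 0 53" --pt "0 0.0059 0 0 53" --pt "0 0.0058 0 0 53"

```text
time_s: 9.8
position: [0.4455, -0.3044, 0.1231]
tcp_rot: [-3.133, -0.22, 0.001]
force: [-0.7, -0.7, -0.5]
finger_gap: 0.05
grip_force: 0.3
```

>>> move_arm --pt "0 0.005 0 0 53" --pt "0 0.005 0 0 53" --pt "0 0.004 0 0 53" --pt "0 0.004 0 0 53" --pt "0 0.003 0 0 53" --pt "0 0.003 0 0 53" --pt "0 0.003 0 0 53"

```text
time_s: 10.5
position: [0.4495, -0.331, 0.1235]
tcp_rot: [-3.134, -0.22, 0.0]
force: [0.3, -0.8, -0.0]
finger_gap: 0.05
grip_force: 0.2
```

```bash
python3 - <<'E'
exec(open('st.py').read())
p=bot.capture('side');save(p,'s6')
cv2.imwrite('pics/s6c.png',cv2.resize(cv2.imread('pics/s6.png')[80:220,320:460],None,fx=4,fy=4,interpolation=cv2.INTER_CUBIC))
E
```

```text
10.5 [ 0.4495 -0.331   0.1235] [ 0.25   -0.8124 -0.032 ] [  0.2508 -37.1306 -25.8753   0.1257   0.0528   0.0285] [-0.7898  0.2522  1.6647  0.      1.2247  0.6407]
```

View pics/s6c.png

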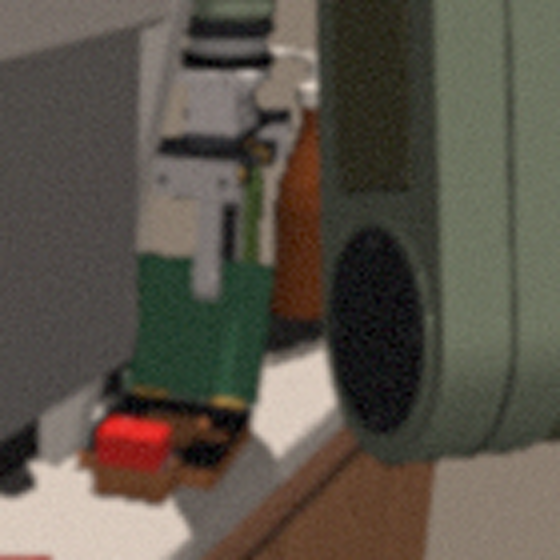

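The lid (crop 205,320) is upright between the fingers and still touching finger 2, with about 6 mm left to its stop. I ease it the rest of the way.

>>> move_arm --pt "0 0.002 0 0 53" --pt "0 0.002 0 0 53" --pt "0 0.002 0 0 53" --pt "0 0.002 0 0 53" --pt "0 0.002 0 0 53" --pt "0 0.003 0 0 53" --pt "0 0.003 0 0 53" --pt "0 0 0 0 53"

```text
time_s: 11.35
position: [0.4518, -0.3472, 0.1235]
tcp_rot: [3.134, 0.219, 0.0]
force: [0.6, -0.1, 0.0]
finger_gap: 0.0499
grip_force: 0.0
```

```bash
python3 - <<'E'
exec(open('st.py').read())
print(s['grip_force'])
p=bot.capture('side')
for r in bot.cut_out('box_lid',p)[:2]:
    P=cloud(p,r['region']);o=np.array([.4535,-.2505]);bx=np.array([.139,-.99])
    d=(P[:,:2]-o)@bx; m=(P[:,2]>.05)&(P[:,2]<.16)&(d>.03)&(d<.13)
    print(r['confidence'],m.sum(),np.polyfit(P[m,2],d[m],1),P[m,2].max())
E
```

```text
11.35 [ 0.4518 -0.3472  0.1235] [ 0.6474 -0.1118  0.0363] [ -0.0476 -37.8052 -26.1252   0.0539  -0.041   -0.0139] [-0.807   0.2749  1.6358 -0.      1.2307  0.6239]
0.0
0.97 870 [0.2447 0.0711] 0.1466312526636855Traceback (most recent call last):
  File "<stdin>", line 7, in <module>
    raise TypeError("expected non-empty vector for x")
TypeError: expected non-empty vector for x
```

```bash
cat > plan.py <<'E'
import numpy as np
def plan(p0,h0,p1,h1,n,op):
    # headings of tool y (deg); shifts in tool axes at row start
    st=(np.array(p1)-p0)/n; dh=np.deg2rad(h1-h0)/n; h=np.deg2rad(h0)
    for i in range(n):
        ty=np.array([np.cos(h),np.sin(h)]);tx=np.array([-ty[1],ty[0]])
        print([round(float(st[:2]@tx),4),round(float(st[:2]@ty),4),round(float(-st[2]),4),round(float(-dh),4),op],end=', ');h+=dh
    print()
E
python3 -c "
from plan import *
plan([.4518,-.3472,.1985],-82,[.37,0,.12],33,15,100)"
```

```text
[-0.0022, -0.0237, 0.0052, -0.1338, 100], [0.001, -0.0238, 0.0052, -0.1338, 100], [0.0042, -0.0234, 0.0052, -0.1338, 100], [0.0072, -0.0226, 0.0052, -0.1338, 100], [0.0102, -0.0215, 0.0052, -0.1338, 100], [0.013, -0.0199, 0.0052, -0.1338, 100], [0.0155, -0.018, 0.0052, -0.1338, 100], [0.0178, -0.0158, 0.0052, -0.1338, 100], [0.0197, -0.0133, 0.0052, -0.1338, 100], [0.0213, -0.0105, 0.0052, -0.1338, 100], [0.0225, -0.0076, 0.0052, -0.1338, 100], [0.0233, -0.0045, 0.0052, -0.1338, 100], [0.0237, -0.0014, 0.0052, -0.1338, 100], [0.0237, 0.0018, 0.0052, -0.1338, 100], [0.0233, 0.005, 0.0052, -0.1338, 100],
```

>>> move_arm --pt "0 0 -0.025 0 53" --pt "0 0 -0.025 0 53" --pt "0 0 -0.025 0 53"

```text
time_s: 11.75
position: [0.4515, -0.3464, 0.199]
tcp_rot: [-3.133, -0.22, 0.001]
force: [-0.1, -1.1, 0.1]
finger_gap: 0.0496
grip_force: 0.0
```

>>> move_arm --pt "-0.0022 -0.0237 0.003 -0.1338 100" --pt "0.001 -0.0238 0.003 -0.1338 100" --pt "0.0042 -0.0234 0.003 -0.1338 100" --pt "0.0072 -0.0226 0.003 -0.1338 100" --pt "0.0102 -0.0215 0.005 -0.1338 100" --pt "0.013 -0.0199 0.006 -0.1338 100" --pt "0.0155 -0.018 0.006 -0.1338 100" --pt "0.0178 -0.0158 0.006 -0.1338 100" --pt "0.0197 -0.0133 0.007 -0.1338 100" --pt "0.0213 -0.0105 0.007 -0.1338 100" --pt "0.0225 -0.0076 0.007 -0.1338 100" --pt "0.0233 -0.0045 0.007 -0.1338 100"

```text
time_s: 12.95
position: [0.3858, -0.0682, 0.1353]
tcp_rot: [2.012, 2.412, 0.0]
force: [-0.1, -0.2, 0.0]
finger_gap: 0.0939
grip_force: 0.0
```

>>> move_arm --pt "0.0237 -0.0014 0.007 -0.1338 100" --pt "0.0237 0.0018 0.007 -0.1338 100" --pt "0.0233 0.005 0.004 -0.1338 100"

```text
time_s: 13.25
position: [0.3689, 0.0013, 0.117]
tcp_rot: [-1.491, -2.765, -0.0]
force: [-0.1, 1.1, -0.1]
finger_gap: 0.0937
grip_force: 0.0
```

```bash
python3 - <<'E'
exec(open('st.py').read())
print(s['tcp_rot'])
p=bot.capture('top');save(p,'t7')
for r in bot.cut_out('ink_pad_mid',p)[:1]:
    P=cloud(p,r['region']);T=P[abs(P[:,2]-.016)<.004];print(len(P),rect(T))
for r in bot.cut_out('stamp_box',p)[:1]:
    P=cloud(p,r['region']);print(len(P))
E
```

```text
13.25 [0.3689 0.0013 0.117 ] [-0.1092  1.1274 -0.1171] [ -2.5166 -18.4199 -25.4447  -0.0141   0.1494   0.6118] [-0.2324 -0.1538  2.1064  0.0001  1.1895 -0.8142]
[-1.4908 -2.7648 -0.    ]
2039
```

>>> move_arm --pt "0 0 0 0 100" --pt "-0.0024 0.0106 0 0 100" --pt "-0.0024 0.0106 0 0 100" --pt "-0.0024 0.0106 0 0 100"

```text
time_s: 13.8
position: [0.4019, 0.0113, 0.1178]
tcp_rot: [1.5, 2.759, 0.001]
force: [0.7, -0.3, -0.1]
finger_gap: 0.0939
grip_force: 0.0
```

```bash
python3 st.py
```

```text
13.8 [0.4019 0.0113 0.1178] [ 0.7245 -0.3478 -0.1153] [ -0.5431 -23.0476 -24.5726   0.0498   0.0885  -0.1152] [-0.1881 -0.0749  2.0353  0.      1.1801 -0.763 ]
```

>>> move_arm --pt "-0.0014 0.0101 0.01 0 100" --pt "-0.0014 0.0101 0.015 0 100" --pt "-0.0014 0.0101 0.02 0 100" --pt "0 0 0.025 0 100" --pt "0 0 0.013 0 100" --pt "0 0 0 0 100"

```text
time_s: 14.4
position: [0.4267, 0.0249, 0.0323]
tcp_rot: [-1.497, -2.757, 0.003]
force: [-0.1, 0.1, 0.1]
finger_gap: 0.0941
grip_force: 0.0
```

```bash
python3 - <<'E'
exec(open('st.py').read())
p=bot.capture('side');save(p,'s8')
cv2.imwrite('pics/s8c.png',cv2.resize(cv2.imread('pics/s8.png')[140:290,240:400],None,fx=4,fy=4,interpolation=cv2.INTER_CUBIC))
E
```

```text
14.4 [0.4267 0.0249 0.0323] [-0.0633  0.1259  0.0958] [ -0.1201 -26.7059 -21.4784   0.0312  -0.1358   0.0036] [-0.1448  0.1341  2.0359  0.      0.9767 -0.721 ]
```

View pics/s8c.png

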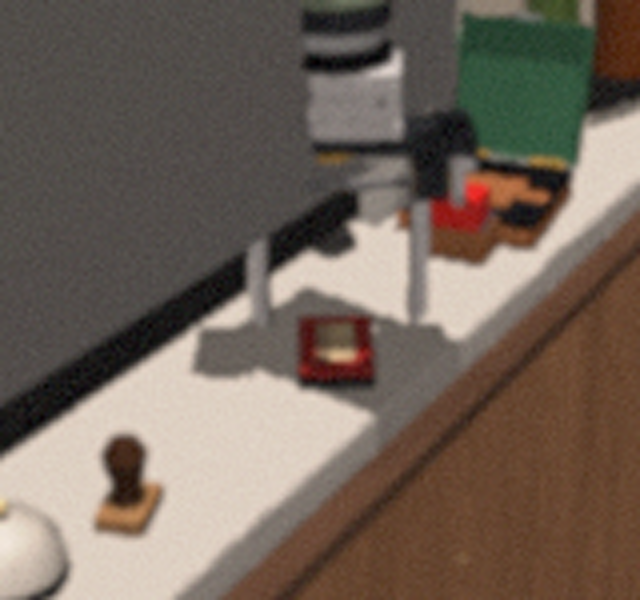

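The fingers (crop 258,290 and 418,290) straddle the pad (337,350); the stamp (125,480) is clear. The open lid stands at (525,85).

>>> move_arm --pt "-0.002 0.0022 0.012 0 100" --pt "0 0 0.012 0 100" --pt "0 0 0.003 0 100" --pt "0 0 0 0 60" --pt "0 0 0 0 40" --pt "0 0 0 0 40" --pt "0 0 0 0 40" --pt "0 0 0 0 40" --grip_force 15

```text
time_s: 15.25
position: [0.4312, 0.024, 0.0078]
tcp_rot: [1.498, 2.761, 0.0]
force: [0.4, 0.6, -0.3]
finger_gap: 0.0577
grip_force: 0.0
```

```bash
python3 st.py
```

```text
15.25 [0.4312 0.024  0.0078] [ 0.3546  0.5587 -0.3072] [ -0.0027 -28.1023 -19.983    0.0357   0.0585   0.0002] [-0.1453  0.1883  2.0406  0.      0.9119 -0.7217]
```

>>> move_arm --pt "0 0 0.003 0 56" --pt "0 0 0 0 30" --pt "0 0 0 0 30" --pt "0 0 0 0 30" --pt "0 0 0 0 30" --pt "0 0 0 0 30" --grip_force 15

```text
time_s: 15.85
position: [0.4307, 0.0241, 0.0043]
tcp_rot: [-1.498, -2.761, 0.0]
force: [0.2, 0.5, -0.9]
finger_gap: 0.0517
grip_force: 15.0
```

>>> move_arm --pt "0 0 -0.01 0 30" --pt "0 0 -0.03 0 30" --pt "0 0 -0.03 0 30" --pt "0 0 -0.03 0 30" --pt "0 0 0 0 30"

```text
time_s: 16.35
position: [0.435, 0.0236, 0.1094]
tcp_rot: [1.493, 2.753, 0.006]
force: [0.2, 0.7, -0.8]
finger_gap: 0.0516
grip_force: 15.0
```

```bash
python3 - <<'E'
exec(open('st.py').read());print(s['finger_gap'],s['grip_force'])
o=np.array([.4535,-.2505]);bx=np.array([.139,-.99]);by=np.array([.99,.139])
for n in('top','side'):
    p=bot.capture(n);save(p,n+'9')
    for l,z in(('pocket',.018),('stamp_box',0),('button_top',.058),('lid_hinge',.028)):
        for r in bot.spot_point(l,p)[:1]:
            w=at_z(p,r['uv'],z)[:2];print(n,l,round(r['confidence'],2),r['uv'],w,'box',(w-o)@bx,(w-o)@by)
    A=cloud(p,np.ones((400,640),bool))
    b=np.c_[(A[:,:2]-o)@bx,(A[:,:2]-o)@by,A[:,2]]
    m=(abs(b[:,0])<.058)&(abs(b[:,1])<.057)&(b[:,2]<.04)
    # floor vs top map, 5mm cells, rows = box x
    print(n,m.sum())
    for x in np.arange(-.06,.06,.006):
        print('%+.3f '%x,' '.join((lambda q:'%2d'%round(1000*np.median(q)) if len(q) else ' .')(b[m&(abs(b[:,0]-x-.003)<.003)&(abs(b[:,1]-y-.003)<.003),2]) for y in np.arange(-.06,.06,.006)))
p=bot.capture('side')
for r in bot.cut_out('ink_pad_mid',p)[:1]: print(r['confidence'],r['uv'])
E
```

```text
16.35 [0.435  0.0236 0.1094] [ 0.225   0.6673 -0.7673] [  0.3072 -25.4725 -23.9601   0.0538   0.5491  -0.0042] [-0.1451  0.0076  1.9757  0.0001  1.1477 -0.7217]
0.051588317311273606 14.99986320734024
top stamp_box 0.76 [410.6, 192.8] [ 0.4574 -0.2546] box 0.004556853259595983 0.0033030107181022807
top button_top 0.47 [382.6, 194.3] [ 0.4414 -0.1616] box -0.08964370424556613 0.0003704333274583242
top lid_hinge 0.85 [431.6, 188.0] [ 0.4681 -0.3045] box 0.05546704885343203 0.006920659734276615
top 1058
-0.060   9 15 13 10 19 26 27 27 26 28  .  . 28  .  .  .  .  .  .  .
-0.054  27 27 28 28 27 29 28 28 31 28 29 28 29  .  .  .  .  .  .  .
-0.048  28 29 28 29 27 28 28 27 28 26 27 27 28  .  .  .  .  .  .  .
-0.042  27 28 28 27 27 28 27 27 26 29 28 27 28  .  .  .  .  .  .  .
-0.036  27 27 29 29 26 19 17 17 18 18 18 19 17 16  .  .  .  .  .  .
-0.030  26 28 27 27 24 15 17 17 18 17 16 17 18  .  .  .  .  .  .  .
-0.024  27 28 26 27 27 18 18 18 18 16 19 18 17  .  .  .  .  .  .  .
-0.018  28 26 25 24 28 18 16 17 18 18 17 18 14  .  .  .  .  .  .  .
-0.012   . 18 16 19 18 19 17 18 18 18 19 17 18  .  
[... 1850 characters left out ...]

-0.000  24  . 20  .  .  .  . 20 19 20  .  .  .  .  .  .  .  .  . 26
+0.006   4  . 19 20 20 19 18 19 20  .  .  .  .  .  .  .  .  .  .  .
+0.012  20  . 19 19  .  . 18 19  . 19  .  .  .  .  .  .  .  .  . 26
+0.018  30  . 25 23 22 18 18 20 19  . 21 20  . 20 20 25 26 26 26 23
+0.024  16 26 30 28 28 24 18 20  . 19  . 20 19 19  . 25 29 20 29 30
+0.030  23 29  . 29 29  . 20 19 18 19 19  . 21 20 19 24 30 29 29 30
+0.036  11 29 29  . 28 29 17 21 19 18  . 20 19 25 27 28 31 29 29  .
+0.042  15  . 30 30 29 30 26 26 28 24 22 25 23 26 24 23 29 31 29  .
+0.048  27 30 29 27 30 28 28 31 28 25 29 24 29 29  . 31 28 29 29  .
+0.054  11 27  . 29  .  .  . 28 28  . 29 29 27  .  . 29  .  . 30 29
0.77 [323.3, 194.6]
```

```bash
cat > fit.py <<'E'
from h import *
def fitpocket(p,zo):
    A=cloud(p,np.ones((400,640),bool));o=np.array([.4535,-.2505])
    best=[]
    m=(np.abs(A[:,:2]-o)<.075).all(1)&(A[:,2]<.034)&(A[:,2]>.012);A=A[m]
    lo=abs(A[:,2]-.018-zo)<.003; hi=abs(A[:,2]-.028-zo)<.003
    for yaw in np.arange(-85,-78.9,.5):
        a=np.deg2rad(yaw);bx=np.array([np.cos(a),np.sin(a)]);by=np.array([-bx[1],bx[0]])
        X=(A[:,:2]-o)@bx;Y=(A[:,:2]-o)@by
        for cx in np.arange(-.008,.012,.0005):
            for cy in np.arange(-.008,.0081,.0005):
                x,y=X-cx,Y-cy;tray=(abs(x)<.055)&(abs(y)<.055)
                ins=((abs(x)<.0415)&(abs(y)<.0285))|((abs(x)<.02)&(abs(y)<.055))
                best.append(((lo&tray&~ins).sum()+(hi&tray&ins).sum(),yaw,cx,cy))
    b=np.array(best);k=b[b[:,0]<=b[:,0].min()+1];c=k.mean(0);a=np.deg2rad(c[1])
    w=o+c[2]*np.array([np.cos(a),np.sin(a)])+c[3]*np.array([-np.sin(a),np.cos(a)])
    print(lo.sum(),hi.sum(),'cost',b[:,0].min(),len(k),'mean',c,'std',k.std(0),'world',w)
E
python3 - <<'E'
from fit import *
np.set_printoptions(precision=4,suppress=True)
fitpocket(bot.capture('top'),-.0005)
fitpocket(bot.capture('side'),.001)
E
```

```text
499 521 cost 18.0 8 mean [ 18.75   -81.25     0.0041   0.0002] std [0.433  0.559  0.0003 0.0002] world [ 0.4543 -0.2545]
153 267 cost 43.0 17 mean [ 43.8235 -79.9706   0.0028   0.0016] std [0.3812 0.5808 0.002  0.0017] world [ 0.4555 -0.253 ]
```

```bash
python3 -c "
from plan import *
plan([.435,.0236,.109],33,[.4545,-.254,.085],8.4,12,30)"
```

```text
[-0.0203, -0.0112, 0.002, 0.0358, 30], [-0.0207, -0.0105, 0.002, 0.0358, 30], [-0.021, -0.0098, 0.002, 0.0358, 30], [-0.0214, -0.009, 0.002, 0.0358, 30], [-0.0217, -0.0082, 0.002, 0.0358, 30], [-0.022, -0.0074, 0.002, 0.0358, 30], [-0.0222, -0.0067, 0.002, 0.0358, 30], [-0.0224, -0.0059, 0.002, 0.0358, 30], [-0.0226, -0.0051, 0.002, 0.0358, 30], [-0.0228, -0.0042, 0.002, 0.0358, 30], [-0.0229, -0.0034, 0.002, 0.0358, 30], [-0.023, -0.0026, 0.002, 0.0358, 30],
```

>>> move_arm --pt "-0.0203 -0.0112 0.002 0.0358 30" --pt "-0.0207 -0.0105 0.002 0.0358 30" --pt "-0.021 -0.0098 0.002 0.0358 30" --pt "-0.0214 -0.009 0.002 0.0358 30" --pt "-0.0217 -0.0082 0.002 0.0358 30" --pt "-0.022 -0.0074 0.002 0.0358 30" --pt "-0.0222 -0.0067 0.002 0.0358 30" --pt "-0.0224 -0.0059 0.002 0.0358 30" --pt "-0.0226 -0.0051 0.002 0.0358 30" --pt "-0.0228 -0.0042 0.002 0.0358 30" --pt "-0.0229 -0.0034 0.002 0.0358 30" --pt "-0.023 -0.0026 0.002 0.0358 30"

```text
time_s: 18.25
position: [0.4505, -0.2544, 0.0803]
tcp_rot: [-2.054, -2.377, -0.0]
force: [0.5, -0.3, 0.7]
finger_gap: 0.0519
grip_force: 15.0
```

>>> move_arm --pt "0 0 0.02 0 30" --pt "0 0 0 0 30" --pt "0 0 0 0 30"

```text
time_s: 18.55
position: [0.4498, -0.2528, 0.06]
tcp_rot: [-2.051, -2.377, -0.0]
force: [0.3, 0.3, -0.4]
finger_gap: 0.052
grip_force: 15.0
```

```bash
python3 - <<'E'
exec(open('st.py').read());print(s['tcp_rot'])
a=np.array(s['tcp_rot'][:2]);a/=np.linalg.norm(a);print('heading y',np.rad2deg(np.arctan2(2*a[1]**2-1,2*a[0]*a[1])))
c=np.array(s['position'])
for n in('top','side'):
    p=bot.capture(n);save(p,n+'10')
    for r in bot.cut_out('ink_pad_mid',p)[:1]:
        P=cloud(p,r['region']);zt=np.percentile(P[:,2],80);T=P[abs(P[:,2]-zt)<.005];print(n,r['confidence'],r['uv'],len(P),zt,len(T),rect(T) if len(T)>5 else'')
cv2.imwrite('pics/s10c.png',cv2.resize(cv2.imread('pics/side10.png')[110:220,310:420],None,fx=5,fy=5,interpolation=cv2.INTER_CUBIC))
E
```

```text
18.55 [ 0.4498 -0.2528  0.06  ] [ 0.3164  0.2886 -0.3905] [ -0.2788 -34.0462 -23.2962   0.0179   0.0849  -0.0006] [-0.68    0.2561  1.812   0.0002  1.0755 -0.8269]
[-2.0512 -2.3768 -0.0001]
heading y 8.41279649176249
top 0.47 [408.0, 195.6] 170 0.07212568527892212 150 ((439.7534484863281, -233.9883575439453), (36.85022735595703, 37.71333312988281), 11.101030349731445)
side 0.74 [361.4, 173.5] 196 0.07378363514137865 141 ((450.9286193847656, -251.325439453125), (51.59567642211914, 78.79414367675781), 9.24820327758789)
```

View pics/s10c.png

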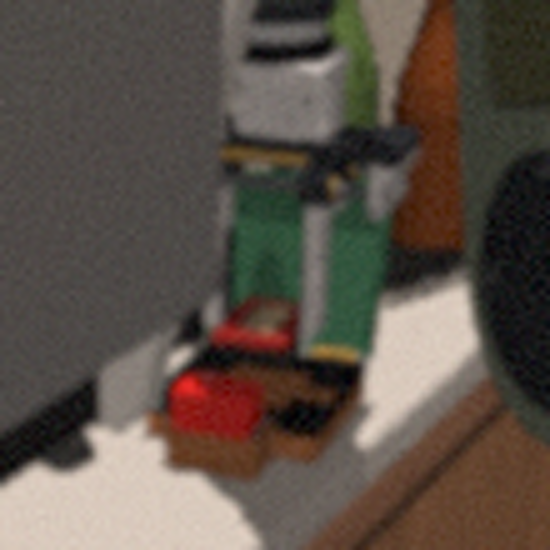

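The pad (crop 258,330) is held flat above the pocket with the lid open behind it. Both cameras give the same correction, about (+4.7, -2) mm.

>>> move_arm --pt "-0.0014 0.0022 0.004 0 30" --pt "-0.0013 0.0022 0.006 0 30" --pt "0 0 0.006 0 30" --pt "0 0 0.006 0 30" --pt "0 0 0.003 0 30" --pt "0 0 0.002 0 30" --pt "0 0 0 0 30"

```text
time_s: 19.45
position: [0.4549, -0.2553, 0.033]
tcp_rot: [-2.052, -2.378, 0.0]
force: [-0.2, -1.4, -0.6]
finger_gap: 0.0516
grip_force: 15.0
```

```bash
python3 st.py
```

```text
19.45 [ 0.4549 -0.2553  0.033 ] [-0.1894 -1.3776 -0.6018] [ -0.0111 -35.6664 -22.5169   0.0329   0.0393   0.0002] [-0.6774  0.3083  1.8127 -0.      1.0215 -0.8241]
```

>>> move_arm --pt "0 0 0.002 0 30" --pt "0 0 0.002 0 30" --pt "0 0 0 0 30"

```text
time_s: 19.75
position: [0.4551, -0.2554, 0.0293]
tcp_rot: [-2.052, -2.378, -0.0]
force: [0.4, -0.1, -1.0]
finger_gap: 0.052
grip_force: 15.0
```

>>> move_arm --pt "0 0 0.002 0 30" --pt "0 0 0.002 0 30" --pt "0 0 0.002 0 30" --pt "0 0 0 0 30"

```text
time_s: 20.15
position: [0.4549, -0.2552, 0.0231]
tcp_rot: [-2.052, -2.378, 0.0]
force: [-0.1, -0.3, 0.3]
finger_gap: 0.0517
grip_force: 15.0
```

>>> move_arm --pt "0 0 0.001 0 30" --pt "0 0 0 0 30" --pt "0 0 0 0 66" --pt "0 0 0 0 66" --pt "0 0 0 0 66" --pt "0 0 0 0 66"

```text
time_s: 20.75
position: [0.4553, -0.2555, 0.0226]
tcp_rot: [2.052, 2.378, 0.0]
force: [-0.5, 0.4, -0.3]
finger_gap: 0.0621
grip_force: 0.0
```

>>> move_arm --pt "0 0 -0.01 0 66" --pt "0 0 -0.02 0 66" --pt "0 0 -0.03 0 66" --pt "0 0 -0.03 0 66" --pt "0 -0.04 -0.02 0 66" --pt "0 -0.04 0 0 66" --pt "0 -0.04 0 0 66" --pt "0 0 0 0 66"

```text
time_s: 21.55
position: [0.3331, -0.2728, 0.1328]
tcp_rot: [-2.056, -2.374, 0.001]
force: [-0.2, 0.7, -0.2]
finger_gap: 0.062
grip_force: 0.0
```

```bash
python3 - <<'E'
exec(open('st.py').read())
o=np.array([.4545,-.254]);a=np.deg2rad(-81.7);bx=np.array([np.cos(a),np.sin(a)]);by=np.array([-bx[1],bx[0]])
for n in('top','side'):
    p=bot.capture(n);save(p,n+'11')
    for r in bot.cut_out('ink_pad_mid',p)[:1]:
        P=cloud(p,r['region']);zt=np.median(P[:,2]);T=P[abs(P[:,2]-.034)<.004]
        X=(T[:,:2]-o)@bx;Y=(T[:,:2]-o)@by;C=np.linalg.lstsq(np.c_[X,Y,np.ones(len(X))],T[:,2],rcond=None)[0]
        print(n,r['confidence'],len(P),zt,rect(T),'box x',X.min(),X.max(),'y',Y.min(),Y.max(),'plane',C)
im=np.hstack([cv2.resize(cv2.imread('pics/'+f)[b:b+90,c:c+90],None,fx=4.4,fy=4.4,interpolation=cv2.INTER_CUBIC) for f,b,c in(('top11.png',150,360),('side11.png',120,320))])
cv2.imwrite('pics/end.png',im)
E
```

```text
21.55 [ 0.3331 -0.2728  0.1328] [-0.1757  0.66   -0.1921] [ -0.7688 -25.3811 -25.7801  -0.237    0.1673  -0.2933] [-0.8868 -0.0282  1.9564 -0.0012  1.2145 -1.0295]
top 0.81 390 0.03265951468268792 ((449.0965270996094, -254.6126251220703), (41.587623596191406, 74.01371765136719), 8.812616348266602) box x -0.03734218371005595 0.03687264511772473 y -0.026489460786573903 0.01502815312796076 plane [-0.0029  0.0141  0.033 ]
side 0.46 146 0.03458214584011676 ((455.4869689941406, -255.6431884765625), (52.287288665771484, 82.89360046386719), 6.71816873550415) box x -0.040120047979150246 0.04336643083018754 y -0.025677527371438035 0.026667965937841168 plane [0.0115 0.0138 0.0344]
```

View pics/end.png

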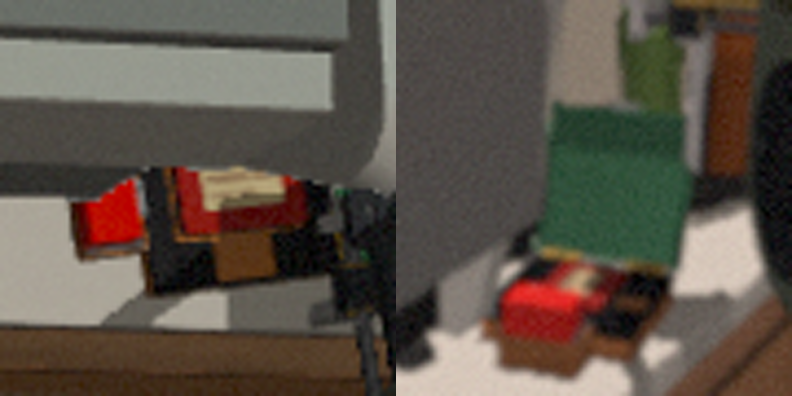

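The pad lies flat and square in the pocket: its top is 33 to 34 mm up (34 expected), centred, with the fingers away. The lid stands open. I hand in.

```bash
python3 -c "
from workcell import bot
print(bot.hand_in())"
```

```text
the job is handed in; nothing more can be done
None
```

The job is handed in at about 22 s: the catch was pressed, the lid eased fully open against a finger, and the ink pad laid flat and square in its pocket and let go; the hand stamp and bell were not touched, and the gripper passed through the coffee machine's visible outline without registering any contact.

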